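# Seat a power module in its spring-loaded test nest

### The arm

A 7-joint arm with a two-finger parallel gripper is mounted at the origin on a cart in front of the work surface, level with it; the furniture and walls round the work are solid. World frame = base frame: x ahead of the robot, y to its left, z up, the work surface at z = 0. Lengths are in m, angles in rad, forces in N, time in s.
With the tool pointing down it reaches from about 0.4 to 0.85 m from the base axis. Payload 4.5 kg.
Tool frame: the origin (TCP) lies between the finger pads; the fingertips stand 8 mm ahead of it and the grasp point (between the pads) lies 11 mm behind it; z points along the fingers, y is the direction in which the jaws open and shut (so a half turn about z gives the same grasp; the last joint's range is limited). The gripper opens to 88 mm and grips with 3 to 60 N. Pads are 18 mm wide; open, the fingers measure 123 mm over their backs; the gripper's body (75 mm by 187 mm) begins 45 mm behind the grasp point.
Start: joints at [1.347, 0.689, -0.195, 1.565, 0.157, 0.902, -0.215], TCP at [0.159, -0.604, 0.247] pointing down, gripper open.
Joint ranges: [-3.01, 3.01], [-0.46, 2.08], [-1.47, 1.51], [0.13, 2.56], [-1, 4.14], [0.04, 2.09], [-2.66, 2.66]. Speed limits (rad/s): [2.57, 2.57, 3.14, 3.14, 3.14, 3.14, 3.14].

### API

Orientations are given as a unit quaternion [x, y, z, w].
In Python, from plant import r gives the robot as it stands.
- The arm moves only by the tool carry_out, never from a script. Its argument "commands" is a list that holds one entry, the list of rows, each a list of 7 numbers: the turn, a rotation vector about the tool's x, y, z in rad, then the shift along the tool's x, y, z in cm, then the finger opening in cm, from 0 to 8.81. A call has 1 to 10 rows; each row is the pose to reach, as a shift and turn from the pose commanded when the call began, along the tool's axes at that moment; what a row does not reach only later rows make up. A row lasts 1/12 s, in which the tool goes at most 41.7 mm and 7.16 degrees, less where a joint would pass 70% of its speed; a pose out of reach is approached as far as the arm can. A call with a gripper value outside its range is refused whole. The fingers move at their own pace and stop on an object; "force" is the grip in N (left out, the last holds). Time passes only in rows, so rows that repeat a pose let the fingers close. It gives the time, the measured TCP pose, the force and the opening at its end, in the units of the state.
- r.get_state(): the state, without advancing time (a new reading comes with each control period).
- r.snapshot(name): name is "side" or "top"; returns a dict with "pixels" (384x512x3 uint8, red, green, blue), "mtx" (3x3 intrinsics, pixels), "k1" (the pictures are not rectified: a ray, as slopes to the right and down, at radius r is drawn at 1 + k1 r^2 times it, then the intrinsics apply), "xyz" and "rotation" of the camera in the world. Camera axes: x right, y down, z forward; pixel columns grow to the right and rows downward; lengths in m; the calibration is good to about 2 mm. A picture is of the moment at which its call begins. There is no depth.
- r.finish_job(): hands the job in, once; it reports no verdict.
The state is a dict: "clock": time; "q": joint angles; "qd": joint speeds; "joint_torque": joint torques, N m; "tool_pos": TCP position; "eef_rot": TCP orientation; "contact_force": force on the tool from outside, world axes, zero at the start; "moment": the same for the moment, N m; "opening": opening from 0.0 (shut) to 1.0 (fully open).
Only numpy, scipy, OpenCV 4.12 (cv2) and the standard library are available. Lean on these libraries where they do the work, as an engineer would, in place of code of your own. Each camera call takes 0.05 s, during which the arm holds its last target.

### The job

Load the black power module into the blue-and-aluminium test nest: tuck its bare metal tongue under the blue lip, push it in against the spring block, and lower its tail behind the low heel stop so that the module lies flat and square on the nest plate, held there by the spring. Be gentle with module and nest, never forcing them, leave the tape roll, flux jar and solder reel where they are, and let go of the module at the end.

Things in the scene. Friction and masses are not known exactly. Their poses are not given: they have to be found in the camera images.
- module_center (a point): Centre of the loose power module, half-way up its 28 mm, in the middle of its case. Case 74 (x) x 46 (y) x 28 mm: lower 8 mm aluminium, above it black plastic, orange stripe on top near the tongue. x points to the tongue, z up. In this frame the tail is at x = -37, the underside at z = -14, the top at +14 mm. 0.2 to 0.35 kg. Starts flat on the bench; grip it across the 46 mm.
- module_tail (a point): Point on the module: middle of the lower edge of its tail end, 37 mm from the case centre in -x, on the underside.
- module_nose (a point): Middle of the lower edge of the tip of the module's tongue, 59 mm from the case centre in +x, on the underside. The tongue is the bare aluminium base plate running on 22 mm past the case (from x = 37 to 59 mm), 34 mm wide, 8 mm thick, flush with the underside. The whole module is 96 mm long.
- module: The whole module; origin on the underside, 14 mm below module_center, same axes.
- nest_seat (a point): Point on the plate face of the fixed test nest (8 mm above the bench) where the middle of the seated module's underside lies. x points to the lip end (roughly away from the robot), z up. Plate x -62..92, y -42..42 mm. Four white corner guides at |x| = 23..36, 10 mm high, inner faces at y = +-24.5 (1.5 mm play a side), 3 mm lead-in bevels on top; the sides between them are open.
- nest_heel (a point): Middle of the foot of the heel stop's inner face, on the plate face 37 mm from nest_seat in -x. The heel stop is a blue block 36 mm wide (y), 14 mm thick, 8 mm high, with a 2 mm bevel on its inner top edge. The seated module's tail leans on it.
- nest_lip (a point): Middle of the lower edge of the blue lip's front, 50 mm from nest_seat in +x and 13 mm above the plate face. The lip runs on to x = 80, is 6 mm thick, 68 mm wide, on pillars at |y| = 20..34 mm; the spring block is below it. A level module cannot pass under it over the heel stop: go in nose down, tail raised (0.2 rad serves), then lay it flat. Seated, the tongue tip is 9 mm under the lip.
- spring_face (a point): Middle of the front face of the brass spring block under the lip (28 mm wide, from 1.5 to 11 mm above the plate face); with the block free it lies 55 mm from nest_seat in +x.
- spring_block (a joint): How far the spring block is pushed in along the nest's +x: 0 free, 0.004 m with the module seated, hard stop at 0.007 m. It resists with 2.4 N at the start, 4.8 N at 4 mm, 6.6 N at 7 mm. For the tail to pass the heel stop, the tongue must push it in beyond 4 mm.
- tape_roll: Loose roll of black insulating tape, 56 mm across, 19 mm high; a bystander. Origin under its centre.
- jar_flux: Loose jar, white lid on brown, 50 mm across, 26 mm high; a bystander. Origin under its centre.
- reel: Loose reel of solder with yellow top, 85 x 56 x 40 mm; a bystander. Origin under its centre.
- nest: The whole fixed nest; origin on the bench 8 mm below nest_seat, same axes.

How it is judged:
By the outcome, as a careful person would: the job done as asked, in the order asked, and still so for the second after the job is handed in, with the robot touching nothing.
It also fails if it takes over 54 s, if anything falls off the work surface, if the arm or the gripper's body presses on something with over 40 N, if the wrist force passes 120 N, or if a joint passes its speed limit or range.

## Working session

There is one attempt and no reset: what is moved stays moved. The work goes in short steps, Python scripts to look and compute and a tool call to move; the robot and the scene stay as the last step left them, time stands still between calls to the robot, and variables do not carry over. Pictures are saved under pics/ and viewed, and the job is handed in when it is done.

Besides the shell and the picture viewer there is one more tool, called after "Call:" in YAML: its name, and indented under it one key for each argument. carry_out: Moves the arm, as the interface text tells. Its arguments: {"type":"object","properties":{"commands":{"type":"array"},"force":{"type":"number"}},"required":["commands"]}

```bash
ls; mkdir -p pics; python3 - <<'E'
from plant import r
import cv2,json
s=r.get_state();print({k:(v if not hasattr(v,'tolist') else v.tolist()) for k,v in s.items()})
for n in("side","top"):
    d=r.snapshot(n);cv2.imwrite(f"pics/{n}0.png",d["pixels"][:,:,::-1]);print(n,d["mtx"],d["k1"],d["xyz"],d["rotation"])
E
```

```text
pics
{'clock': 0.0, 'q': [1.346785013683412, 0.6899676741545284, -0.1945119219695661, 1.5663817055504163, 0.15728509016878675, 0.9024524689527448, -0.2151026624582797], 'qd': [-0.0012312391864176063, -0.0004092396737424637, 0.0007319415522780794, 5.5554182310361174e-05, 0.0010398624543336461, -6.530134864181293e-05, -0.0002850205694663166], 'joint_torque': [-0.000686243329255376, -52.75632619857788, -1.2664582952857018, -15.342432260513306, -0.05243676365353167, 0.0066229127696715295, 0.00018530934994487325], 'tool_pos': [0.1591507392753169, -0.6037511859607736, 0.2459100834057082], 'eef_rot': [0.9916978986338227, 0.1285863529985491, -0.0001756479547217653, -0.0008926452759593274], 'contact_force': [0.06290472997348992, 0.39988697794266304, 0.2689702429474753], 'moment': [-0.012275998751300282, -0.047911844764308126, 0.0046311550690417945], 'opening': 0.998741174512759}
side [[491.13182602   0.         262.50180458]
 [  0.         491.13182602 190.41927249]
 [  0.           0.           1.        ]] -0.09689804001517999 [0.53342076 1.05680301 0.74670055] [-0.01894174  0.88539484 -0.46418632  0.01575574]
top [[492.90439037   0.         253.78084504]
 [  0.         492.90439037 186.06376946]
 [  0.           0.           1.        ]] -0.1236123398700636 [0.33968715 0.05675087 1.21490908] [ 0.70642153 -0.70149036  0.06312897 -0.06996169]
```

View pics/side0.png

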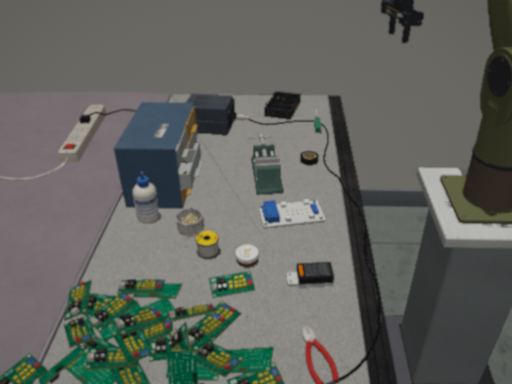

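View pics/top0.png

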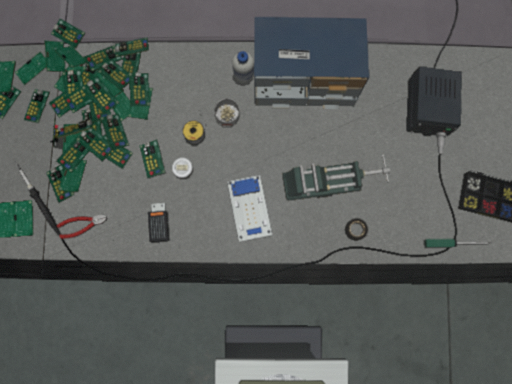

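```bash
python3 - <<'E'
import cv2
t=cv2.imread("pics/top0.png");s=cv2.imread("pics/side0.png")
def c(i,x0,y0,x1,y1,k,n):cv2.imwrite(n,cv2.resize(i[y0:y1,x0:x1],None,fx=k,fy=k,interpolation=cv2.INTER_CUBIC))
c(t,220,165,300,245,7,"pics/t_nest.png");c(t,135,190,185,250,9,"pics/t_mod.png")
c(s,250,135,340,235,6,"pics/s_nest.png");c(s,275,250,345,295,10,"pics/s_mod.png")
E
```

```text
(no output)
```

View pics/t_nest.png

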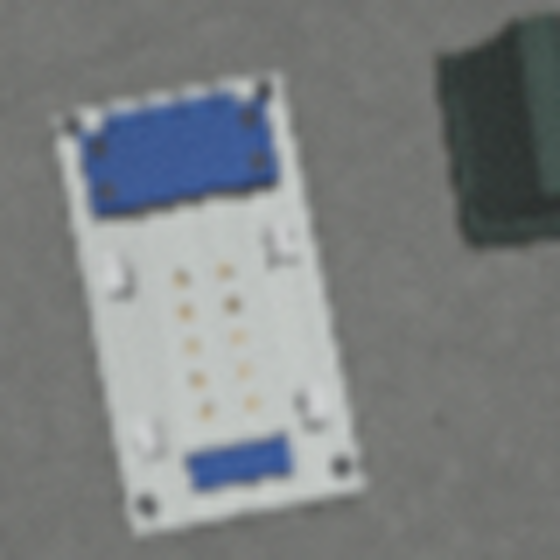

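View pics/t_mod.png

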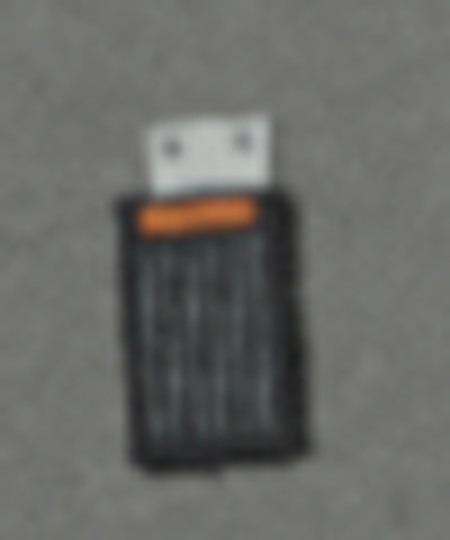

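View pics/s_nest.png

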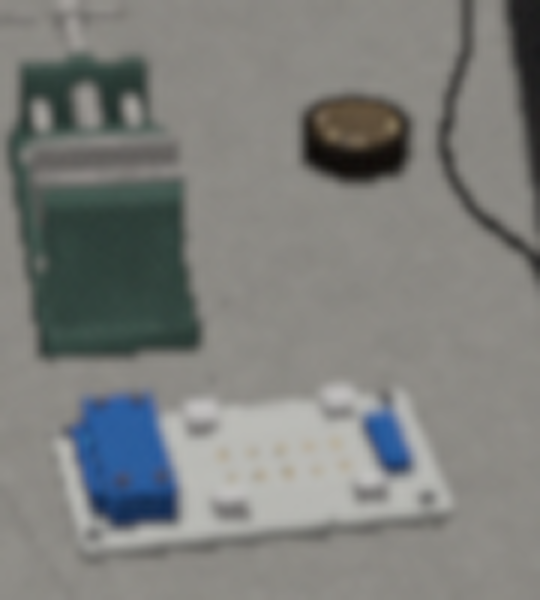

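View pics/s_mod.png

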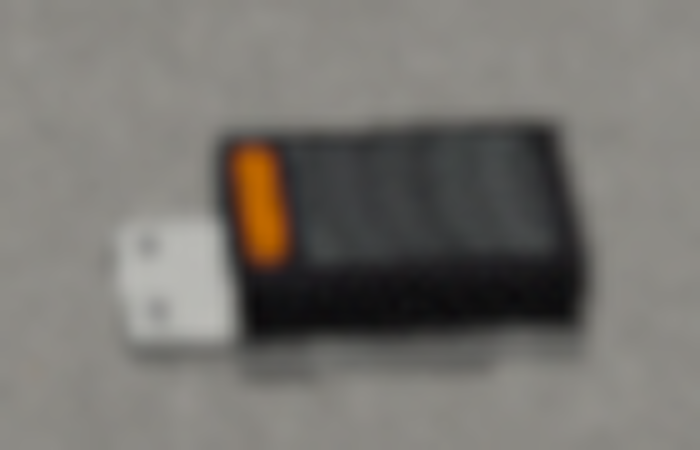

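```bash
cat > h.py <<'E'
import numpy as np,cv2
from scipy.spatial.transform import Rotation as R
from scipy.optimize import least_squares
def cams():
    from plant import r
    return {n:{k:np.array(v) if k!='pixels' else v for k,v in r.snapshot(n).items()} for n in("side","top")}
def proj(c,P):
    p=R.from_quat(c["rotation"]).inv().apply(np.atleast_2d(P)-c["xyz"])
    s=p[:,:2]/p[:,2:];rr=(s**2).sum(1,keepdims=True);s=s*(1+c["k1"]*rr)
    K=c["mtx"];return np.c_[K[0,0]*s[:,0]+K[0,2],K[1,1]*s[:,1]+K[1,2]]
def pose(p,L):
    x,y,th=p;L=np.array(L)/1000.;c,s=np.cos(th),np.sin(th)
    return np.c_[x+c*L[:,0]-s*L[:,1],y+s*L[:,0]+c*L[:,1],L[:,2]]
def cp(pts,k,ox,oy):return (np.array(pts)+.5)/k-.5+[ox,oy]
def fit(C,obs,x0):
    f=lambda p:np.concatenate([(proj(C[n],pose(p,L))-uv).ravel() for n,L,uv in obs])
    s=least_squares(f,x0,loss="soft_l1");return s.x,f(s.x)
E
cat > f0.py <<'E'
from h import *
import pickle
C=cams();pickle.dump(C,open("C.pkl","wb"))
NT=("top",[[92,42,8],[92,-42,8],[-62,-42,8],[-62,42,8],[50,34,27],[50,-34,27],[-51,18,16],[-51,-18,16]],cp([(58,118),(282,72),(365,487),(135,533),(98,216),(277,182),(197,491),(292,473)],7,220,165))
NS=("side",[[92,42,8],[92,-42,8],[-62,-42,8],[-62,42,8],[50,34,27],[50,-34,27]],cp([(85,547),(55,435),(400,390),(453,505),(175,488),(152,397)],6,250,135))
MT=("top",[[37,23,28],[37,-23,28],[-37,-23,28],[-37,23,28],[59,17,8],[59,-17,8]],cp([(115,203),(292,190),(310,455),(135,472),(147,123),(270,115)],9,135,190))
MS=("side",[[37,-23,28],[-37,-23,28],[-37,23,28],[37,23,28],[59,-17,8],[59,17,8]],cp([(222,130),(555,120),(580,262),(248,280),(118,222),(130,342)],10,275,250))
for nm,T,S,x0 in(("nest",NT,NS,[.55,.05,.2]),("mod",MT,MS,[.5,.3,.1])):
    for o in([T],[S],[T,S]):
        p,e=fit(C,o,x0);print(nm,[a[0] for a in o],p.round(4),"rms",(e**2).mean()**.5,e.round(1) if len(o)==1 else "")
# overlay
    p,_=fit(C,[T,S],x0)
E
python3 f0.py
```

```text
nest ['top'] [0.5008 0.0767 0.2013] rms 0.5546261460221668 [-0.8 -0.5  0.2 -0.3  0.5  0.7 -0.3  0.8 -0.6 -0.1  1.  -0.6 -0.4  0.2
  0.5 -0.1]
nest ['side'] [0.5027 0.0801 0.2206] rms 0.7179860275894103 [-0.4  0.8 -1.2 -1.1  0.3 -0.2  0.5  0.4  1.2  0.3 -0.4 -0.8]
nest ['top', 'side'] [0.5015 0.0775 0.2077] rms 0.798012736320243 
mod ['top'] [0.466  0.3012 0.1144] rms 0.44664237788345457 [ 0.4 -0.2 -0.8 -0.7 -0.4 -0.   0.3  0.   0.3  0.8  0.1  0.3]
mod ['side'] [0.4672 0.3045 0.1052] rms 0.688638788090509 [-0.6  0.   0.6 -0.7  1.9  0.3 -0.7  0.4 -0.4  0.1 -0.  -0.4]
mod ['top', 'side'] [0.4666 0.3025 0.1113] rms 0.7429383587014711
```

```bash
python3 - <<'E'
import cv2
t=cv2.imread("pics/top0.png");s=cv2.imread("pics/side0.png")
def c(i,x0,y0,x1,y1,k):return cv2.resize(i[y0:y1,x0:x1],None,fx=k,fy=k,interpolation=cv2.INTER_CUBIC)
cv2.imwrite("pics/vise_t.png",c(t,275,150,395,210,6));cv2.imwrite("pics/vise_s.png",c(s,240,125,300,205,7))
E
```

```text
(no output)
```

View pics/vise_t.png

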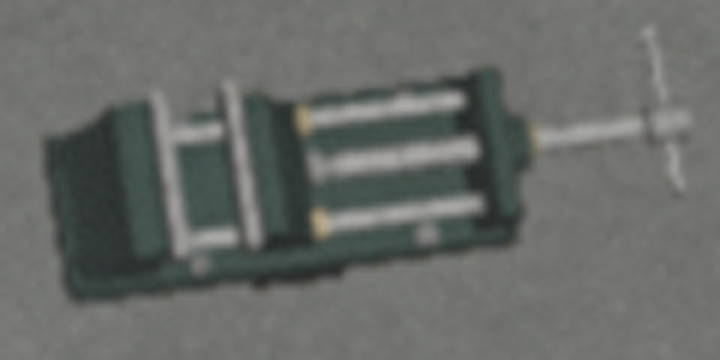

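View pics/vise_s.png

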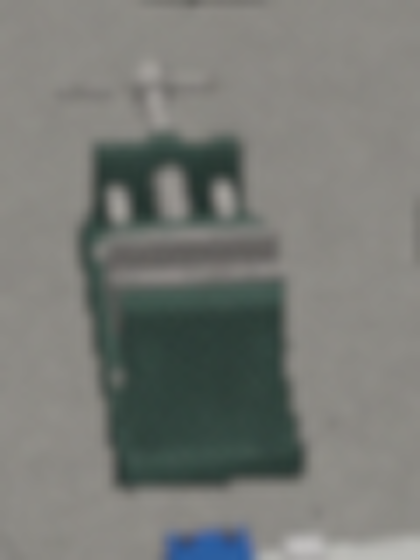

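```bash
cat >> h.py <<'E'
def ray(c,uv):
    K=c["mtx"];d=np.zeros(5);d[0]=0
    y=np.array([(uv[0]-K[0,2])/K[0,0],(uv[1]-K[1,2])/K[1,1]]);s=y.copy()
    for _ in range(30):s=y/(1+c["k1"]*(s@s))
    v=R.from_quat(c["rotation"]).apply([s[0],s[1],1]);return c["xyz"],v/np.linalg.norm(v)
def tri(C,ut,us):
    a,u=ray(C["top"],ut);b,v=ray(C["side"],us)
    t=np.linalg.lstsq(np.c_[u,-v],b-a,rcond=None)[0];P,Q=a+t[0]*u,b+t[1]*v;return (P+Q)/2,np.linalg.norm(P-Q)
def onz(c,uv,z):
    a,u=ray(c,uv);return a+u*(z-a[2])/u[2]
E
python3 - <<'E'
from h import *
import pickle
C=pickle.load(open("C.pkl","rb"))
T=lambda p:cp([p],6,275,150)[0]
S=lambda p:cp([p],7,240,125)[0]
for a,b in [((183,255),(278,268)),((135,262),(283,305)),((118,100),(115,285)),((75,300),(303,475)),((45,140),(120,485))]:
    print(tri(C,T(a),S(b)))
print(onz(C["top"],T((75,300)),0.01),onz(C["top"],T((45,140)),0.01))
for n,z,uv in(("jar",.026,(182,168)),("reel",.04,(194,131)),("tape",.019,(357,228))):print(n,onz(C["top"],uv,z))
E
```

```text
(array([ 0.54718817, -0.05298411,  0.06755579]), np.float64(0.004770657830960047))
(array([ 0.54500577, -0.03437394,  0.06279789]), np.float64(0.004562421057611984))
(array([ 0.60763715, -0.0271936 ,  0.07480521]), np.float64(0.003953702590281879))
(array([ 5.38103729e-01, -1.40077863e-02,  9.78595925e-05]), np.float64(0.0011042402577254873))
(array([ 0.60630099, -0.00165834,  0.00231756]), np.float64(0.002358508434358687))
[ 0.535935   -0.01336496  0.01      ] [ 0.60341662 -0.00117707  0.01      ]
jar [0.6110225  0.24780419 0.026     ]
reel [0.70250254 0.21905825 0.04      ]
tape [ 0.46510658 -0.18356495  0.019     ]
```

```bash
cat >> h.py <<'E'
def toolR(yaw,pitch=0):  # tool x along module x, z down; pitch = nose-down angle about module y
    return R.from_euler("z",yaw)*R.from_euler("y",pitch)*R.from_euler("x",np.pi)
def row(p1,R1,p0=None,R0=None):
    from plant import r
    s=r.get_state()
    if p0 is None:p0=np.array(s["tool_pos"]);R0=R.from_quat(s["eef_rot"])
    return np.r_[(R0.inv()*R1).as_rotvec(),R0.inv().apply(np.array(p1)-p0)*100].round(3).tolist()
E
python3 -c "
from h import *
print(row([.45,-.15,.25],toolR(.111)))"
```

```text
[-0.001, 0.0, 0.147, 39.694, -36.485, -0.343]
```

Call:
carry_out:
  commands:
    - [[0,0,0.147,39.7,-36.5,-0.3,8.0],[0,0,0.147,39.7,-36.5,-0.3,8.0],[0,0,0.147,39.7,-36.5,-0.3,8.0],[0,0,0.147,39.7,-36.5,-0.3,8.0],[0,0,0.147,39.7,-36.5,-0.3,8.0],[0,0,0.147,39.7,-36.5,-0.3,8.0],[0,0,0.147,39.7,-36.5,-0.3,8.0],[0,0,0.147,39.7,-36.5,-0.3,8.0],[0,0,0.147,39.7,-36.5,-0.3,8.0],[0,0,0.147,39.7,-36.5,-0.3,8.0]]
  force: 20

```text
clock: 1.03
tool_pos: [0.3848, -0.2517, 0.2491]
eef_rot: [0.998, 0.055, 0.0, 0.0]
contact_force: [-0.1, -0.1, 0.1]
opening: 0.907
```

```bash
python3 -c "
from h import *
print(row([.4666,.3025,.14],toolR(.111)))"
```

```text
[0.0, -0.0, -0.0, 14.249, -54.177, 10.908]
```

Call:
carry_out:
  commands:
    - [[0,0,0,14.2,-54.2,10.5,8.0],[0,0,0,14.2,-54.2,10.5,8.0],[0,0,0,14.2,-54.2,10.5,8.0],[0,0,0,14.2,-54.2,10.5,8.0],[0,0,0,14.2,-54.2,10.5,8.0],[0,0,0,14.2,-54.2,10.5,8.0],[0,0,0,14.2,-54.2,10.5,8.0],[0,0,0,14.2,-54.2,10.5,8.0],[0,0,0,14.2,-54.2,10.5,8.0],[0,0,0,14.2,-54.2,10.5,8.0]]

```text
clock: 1.87
tool_pos: [0.4434, 0.1539, 0.1719]
eef_rot: [0.998, 0.056, 0.0, 0.0]
contact_force: [0.2, -0.7, 0.7]
opening: 0.908
```

```bash
python3 -c "
from h import *
print(row([.4666,.3025,.08],toolR(.111)))"
```

```text
[0.0, -0.0, 0.0, 3.958, -14.509, 9.184]
```

Call:
carry_out:
  commands:
    - [[0,0,0,4.0,-14.5,9.0,8.0],[0,0,0,4.0,-14.5,9.0,8.0],[0,0,0,4.0,-14.5,9.0,8.0],[0,0,0,4.0,-14.5,9.0,8.0],[0,0,0,4.0,-14.5,9.0,8.0],[0,0,0,4.0,-14.5,9.0,8.0],[0,0,0,4.0,-14.5,9.0,8.0],[0,0,0,4.0,-14.5,9.0,8.0]]

```text
clock: 2.53
tool_pos: [0.4675, 0.298, 0.0829]
eef_rot: [0.999, 0.054, 0.0, 0.001]
contact_force: [-1.2, -0.8, -0.2]
opening: 0.905
```

```bash
python3 - <<'E'
from h import *
import pickle
print(row([.4666,.3025,.012],toolR(.111)))
from plant import r
print(r.get_state()["tool_pos"])
C=cams();pickle.dump(C,open("C1.pkl","wb"))
t=C["top"]["pixels"][:,:,::-1];s=C["side"]["pixels"][:,:,::-1]
c=lambda i,x0,y0,x1,y1,k:cv2.resize(np.ascontiguousarray(i[y0:y1,x0:x1]),None,fx=k,fy=k,interpolation=cv2.INTER_CUBIC)
cv2.imwrite("pics/t1.png",c(t,110,170,220,260,6));cv2.imwrite("pics/s1.png",c(s,260,200,360,300,6))
E
```

```text
[0.002, -0.0, -0.003, -0.042, -0.472, 7.092]
[0.46750682 0.29797458 0.08293202]
```

View pics/t1.png

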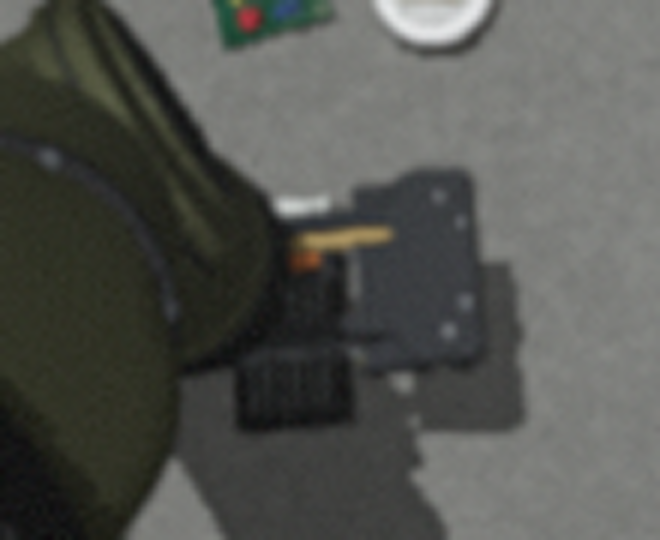

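View pics/s1.png

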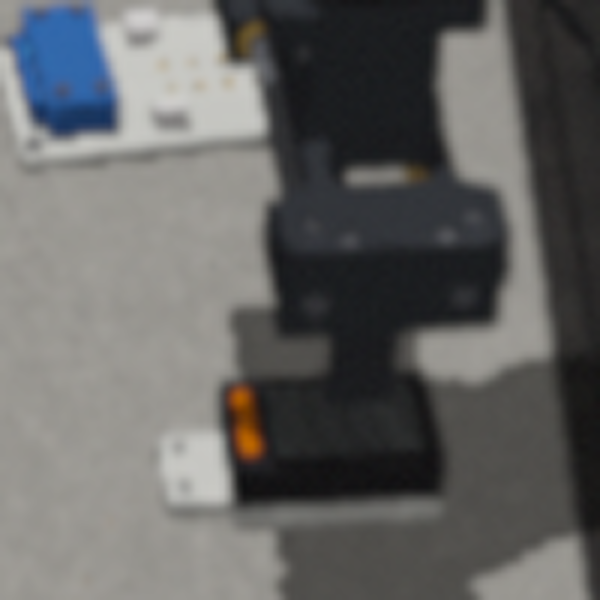

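```bash
python3 -c "
from h import *
from plant import r
print(r.get_state()['tool_pos'],r.get_state()['clock']);print(row([.4666,.3025,.012],toolR(.111)))"
```

```text
[0.46780535 0.29814233 0.08325779] 2.6333
[0.001, -0.001, -0.003, -0.079, -0.453, 7.125]
```

Call:
carry_out:
  commands:
    - [[0,0,-0.003,-0.1,-0.45,3.5,8.0],[0,0,-0.003,-0.1,-0.45,5.0,8.0],[0,0,-0.003,-0.1,-0.45,6.0,8.0],[0,0,-0.003,-0.1,-0.45,6.6,8.0],[0,0,-0.003,-0.1,-0.45,6.9,8.0],[0,0,-0.003,-0.1,-0.45,6.9,8.0],[0,0,-0.003,-0.1,-0.45,6.9,8.0]]

```text
clock: 3.22
tool_pos: [0.4662, 0.3046, 0.014]
eef_rot: [0.998, 0.057, 0.001, -0.0]
contact_force: [0.3, 0.3, -0.4]
opening: 0.912
```

```bash
python3 -c "
from h import *
from plant import r
print(r.get_state()['tool_pos'],r.get_state()['clock']);print(row([.4666,.3025,.012],toolR(.111)))"
```

```text
[0.46620465 0.30455604 0.01398333] 3.2167
[-0.0, -0.001, 0.002, 0.016, 0.209, 0.198]
```

Call:
carry_out:
  commands:
    - [[0,0,0,0,0.15,0.15,7.0],[0,0,0,0,0.15,0.15,6.0],[0,0,0,0,0.15,0.15,5.4],[0,0,0,0,0.15,0.15,5.0],[0,0,0,0,0.15,0.15,4.6],[0,0,0,0,0.15,0.15,4.2],[0,0,0,0,0.15,0.15,4.0],[0,0,0,0,0.15,0.15,4.0],[0,0,0,0,0.15,0.15,4.0],[0,0,0,0,0.15,0.15,4.0]]
  force: 25

```text
clock: 4.05
tool_pos: [0.4659, 0.3033, 0.0119]
eef_rot: [0.998, 0.057, 0.0, -0.0]
contact_force: [0.4, 0.1, 2.2]
opening: 0.518
```

```bash
python3 -c "
from h import *
from plant import r
s=r.get_state();print(s['tool_pos'],s['opening']*.0881,R.from_quat(s['eef_rot']).as_matrix().round(4))"
```

```text
[0.4658565  0.30326688 0.01189593] 0.04567011194642432 [[ 9.935e-01  1.137e-01  2.000e-04]
 [ 1.137e-01 -9.935e-01  2.000e-04]
 [ 2.000e-04 -1.000e-04 -1.000e+00]]
```

Call:
carry_out:
  commands:
    - [[0,0,0,0,0,-1.0,4.0],[0,0,0,0,0,-3.0,4.0],[0,0,0,0,0,-6,4.0],[0,0,0,0,0,-9,4.0],[0,0,0,0,0,-10,4.0],[0,0,0,0,0,-10,4.0]]

```text
clock: 4.55
tool_pos: [0.4672, 0.3039, 0.1143]
eef_rot: [0.998, 0.057, 0.002, -0.001]
contact_force: [-0.6, -0.9, -2.3]
opening: 0.519
```

```bash
cat > dense.py <<'E'
from h import *
import pickle
from scipy.optimize import minimize
SS=4
def box(x0,x1,y0,y1,z0,z1):return [[x,y,z] for x in(x0,x1) for y in(y0,y1) for z in(z0,z1)]
def top(x0,x1,y0,y1,z):return [[x0,y0,z],[x1,y0,z],[x1,y1,z],[x0,y1,z]]
NEST=[box(-62,92,-42,42,0,8),top(-62,92,-42,42,8),box(-51,-37,-18,18,8,16),top(-51,-39,-18,18,16),box(50,80,-34,34,8,27),top(50,80,-34,34,27)]
MOD=[box(-37,59,-17,17,0,8),box(-37,37,-23,23,0,8),top(37,59,-17,17,8),box(-37,37,-23,23,8,28),top(-37,37,-23,23,28)]
def fitdense(c,parts,tf,x0,pad=6,step=None):
    uv=proj(c,tf(x0,np.concatenate(parts)));a=np.floor(uv.min(0)-pad).astype(int);b=np.ceil(uv.max(0)+pad).astype(int)
    im=c["pixels"][a[1]:b[1],a[0]:b[0]].astype(float);h,w=im.shape[:2]
    def labs(p):
        L=np.zeros((h*SS,w*SS),np.uint8)
        for i,P in enumerate(parts):
            q=(proj(c,tf(p,P))-a+.5)*SS-.5
            hull=cv2.convexHull(q.astype(np.float32))
            cv2.fillConvexPoly(L,np.round(hull*16).astype(np.int32),i+1,shift=4)
        A=np.stack([cv2.GaussianBlur(cv2.resize((L==i).astype(np.float32),(w,h),interpolation=cv2.INTER_AREA),(0,0),.6).ravel() for i in range(len(parts)+1)],1)
        return A
    def cost(p):
        A=labs(p);Y=im.reshape(-1,3);X=np.linalg.lstsq(A,Y,rcond=1e-3)[0]
        e=np.minimum(np.abs(Y-A@X),60);return (e**2).mean()
    n=len(x0);st=step or [.003,.003,.02]
    best=None
    for k in range(2):
        s=np.vstack([x0]+[np.array(x0)+np.eye(n)[i]*st[i]*(1-2*k) for i in range(n)])
        o=minimize(cost,x0,method="Nelder-Mead",options=dict(initial_simplex=s,xatol=1e-5,fatol=1e-3,maxiter=400))
        if best is None or o.fun<best.fun:best=o
        x0=best.x
    return best.x,best.fun
if __name__=="__main__":
    C=pickle.load(open("C.pkl","rb"))
    for nm,parts,x0 in(("nest",NEST,[.5015,.0775,.2077]),("mod",MOD,[.4666,.3025,.1113])):
        for n in("top","side"):
            p,f=fitdense(C[n],parts,pose,x0);print(nm,n,p.round(4),f)
E
python3 dense.py; python3 -c "
from plant import r
s=r.get_state();print(s['tool_pos'],s['opening'],s['contact_force'])"
```

```text
nest top [0.5012 0.0774 0.2082] 95.783287308042
nest side [0.5043 0.0801 0.1947] 169.74210483106137
mod top [0.4661 0.3032 0.0991] 86.47682623462163
mod side [0.467  0.304  0.0994] 144.7708370176661
[0.46722001 0.30389885 0.11428512] 0.5188108701874318 [-0.5591524  -0.92993752 -2.33571082]
```

```bash
cat >> h.py <<'E'
NEST0=np.array([.5020,.0779,.2065]); TCPM=np.array([-.0005,0,.0119])
def nosepose(nx,nz,pitch,ny=0,nest=None,dyaw=0,tcpm=None):
    """nose bottom at nest-frame (nx,ny,nz mm above plate) -> TCP pos, R, and module origin"""
    n=NEST0 if nest is None else nest; t=TCPM if tcpm is None else tcpm
    Rz=R.from_euler("z",n[2]); Rm=R.from_euler("z",n[2]+dyaw)*R.from_euler("y",pitch)
    P=np.array([n[0],n[1],.008])+Rz.apply(np.array([nx,ny,nz])/1000)
    M=P-Rm.apply([.059,0,0]); return M+Rm.apply(t),Rm*R.from_euler("x",np.pi)
def st():
    from plant import r
    s=r.get_state();Rt=R.from_quat(s["eef_rot"]);p=np.array(s["tool_pos"])
    Rm=Rt*R.from_euler("x",np.pi);e=Rm.as_euler("ZYX")
    M=p-Rm.apply(TCPM);N=M+Rm.apply([.059,0,0]);T=M+Rm.apply([-.037,0,0]);q=R.from_euler("z",NEST0[2]).inv()
    f=lambda X:(q.apply(X-[NEST0[0],NEST0[1],.008])*1000).round(2)
    print("clk %.2f nose"%s["clock"],f(N),"tail",f(T),"yaw-nest %.4f pitch %.4f roll %.4f"%(e[0]-NEST0[2],e[1],e[2]),"F(nest)",q.apply(s["contact_force"]).round(2),"M",np.array(s["moment"]).round(2),"open",round(s["opening"]*88.1,2))
E
python3 -c "
from h import *
st();p,Rr=nosepose(40,40,.2);print(p);print(row(p,Rr))"
```

```text
clk 4.55 nose [ 71.6  222.83  94.65] tail [-23.99 231.74  94.22] yaw-nest -0.0930 pitch -0.0045 roll 0.0023 F(nest) [-0.74 -0.8  -2.34] M [ 0.01 -0.03 -0.03] open 45.71
[0.48638906 0.07462973 0.07148362]
[-0.011, -0.204, -0.092, -0.712, 23.006, 4.225]
```

Call:
carry_out:
  commands:
    - [[0,-0.2,-0.092,-0.7,23.0,0.5,4.0],[0,-0.2,-0.092,-0.7,23.0,0.5,4.0],[0,-0.2,-0.092,-0.7,23.0,0.5,4.0],[0,-0.2,-0.092,-0.7,23.0,0.5,4.0],[0,-0.2,-0.092,-0.7,23.0,3.0,4.0],[0,-0.2,-0.092,-0.7,23.0,4.0,4.0],[0,-0.2,-0.092,-0.7,23.0,4.0,4.0],[0,-0.2,-0.092,-0.7,23.0,4.0,4.0],[0,-0.2,-0.092,-0.7,23.0,4.0,4.0],[0,-0.2,-0.092,-0.7,23.0,4.0,4.0]]

```text
clock: 5.38
tool_pos: [0.4849, 0.076, 0.0716]
eef_rot: [0.99, 0.104, -0.1, 0.005]
contact_force: [-0.4, 1.2, -1.9]
opening: 0.521
```

```bash
python3 - <<'E'
from h import *
import pickle
st();
C=cams();pickle.dump(C,open("C2.pkl","wb"))
st();p,Rr=nosepose(40,40,.2);print(row(p,Rr))
t=C["top"]["pixels"][:,:,::-1];s=C["side"]["pixels"][:,:,::-1]
c=lambda i,x0,y0,x1,y1,k:cv2.resize(np.ascontiguousarray(i[y0:y1,x0:x1]),None,fx=k,fy=k,interpolation=cv2.INTER_CUBIC)
cv2.imwrite("pics/t2.png",c(t,200,150,310,250,6));cv2.imwrite("pics/s2.png",c(s,240,130,350,230,6))
E
```

```text
clk 5.38 nose [38.79  1.95 40.11] tail [-55.31   1.62  59.13] yaw-nest 0.0035 pitch 0.1994 roll 0.0111 F(nest) [-0.17  1.3  -1.89] M [ 0.04 -0.26 -0.1 ] open 45.86
clk 5.48 nose [38.97  1.66 40.52] tail [-55.14   1.33  59.48] yaw-nest 0.0035 pitch 0.1988 roll 0.0105 F(nest) [ 0.16  0.03 -2.05] M [ 0.1  -0.31  0.01] open 45.95
[-0.01, -0.001, 0.003, 0.112, 0.135, 0.022]
```

View pics/t2.png

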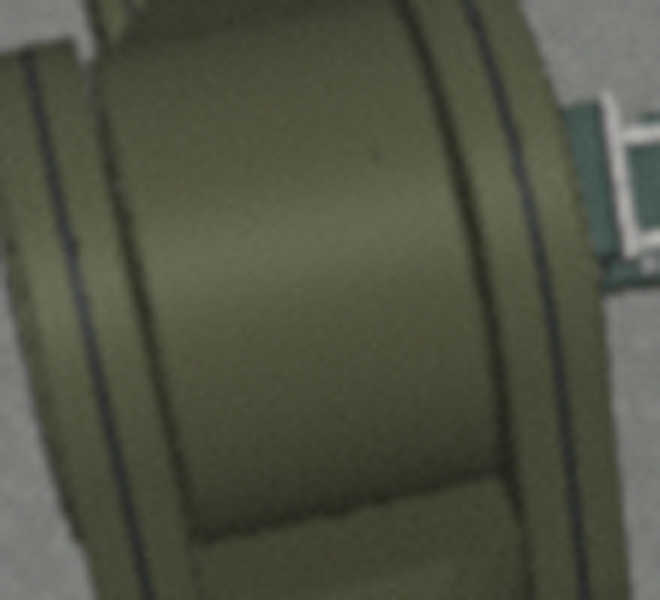

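View pics/s2.png

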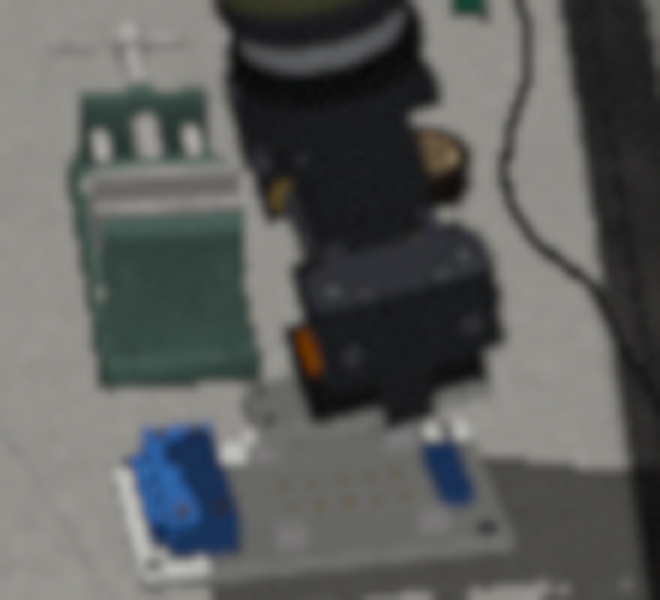

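```bash
cat > ov.py <<'E'
from h import *
from dense import *
def modpts(P):
    from plant import r
    s=r.get_state();Rm=R.from_quat(s["eef_rot"])*R.from_euler("x",np.pi);M=np.array(s["tool_pos"])-Rm.apply(TCPM)
    return M+Rm.apply(np.array(P)/1000.)
def overlay(c,name,x0,y0,x1,y1,k,nest=None,mod=True,tf=modpts):
    im=cv2.resize(np.ascontiguousarray(c["pixels"][y0:y1,x0:x1,::-1]),None,fx=k,fy=k,interpolation=cv2.INTER_CUBIC)
    def poly(P,col):
        q=(proj(c,P)+.5-[x0,y0])*k-.5;cv2.polylines(im,[np.round(q*16).astype(np.int32)],True,col,1,cv2.LINE_AA,4)
    if nest is not None:
        for t in(top(-62,92,-42,42,8),top(-51,-37,-18,18,16),top(50,80,-34,34,27)):poly(pose(nest,t),(0,255,0))
    if mod:
        for t in(top(-37,37,-23,23,28),top(-37,37,-23,23,8),top(37,59,-17,17,8),top(37,59,-17,17,0),top(28,35,-16,16,28)):poly(tf(t),(0,255,255))
    cv2.imwrite(name,im)
E
python3 - <<'E'
from ov import *
C=pickle.load(open("C2.pkl","rb"));overlay(C["side"],"pics/o2.png",255,165,340,235,9,[.502,.0779,.2065])
E
```

```text
(no output)
```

View pics/o2.png

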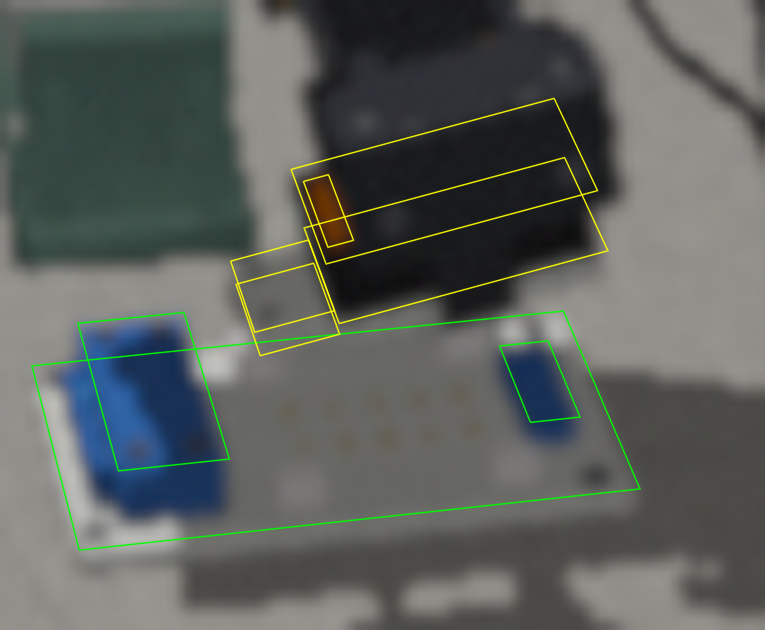

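```bash
python3 - <<'E'
from ov import *
C=pickle.load(open("C2.pkl","rb"));c=dict(C["side"])
p=c["pixels"].astype(float);c["pixels"]=np.clip((p-20)*1.9,0,255).astype(np.uint8)
overlay(c,"pics/o2b.png",272,175,330,215,13,None)
overlay(c,"pics/o2c.png",272,175,330,215,13,None,mod=False)
E
```

```text
(no output)
```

View pics/o2b.png

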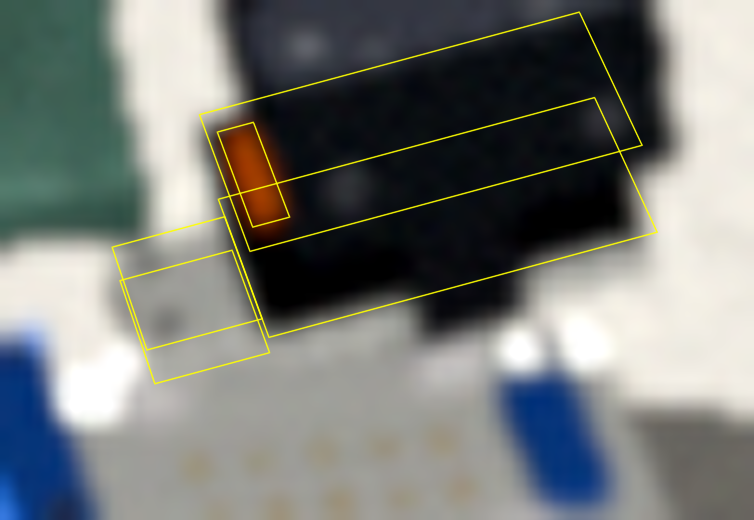

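View pics/o2c.png

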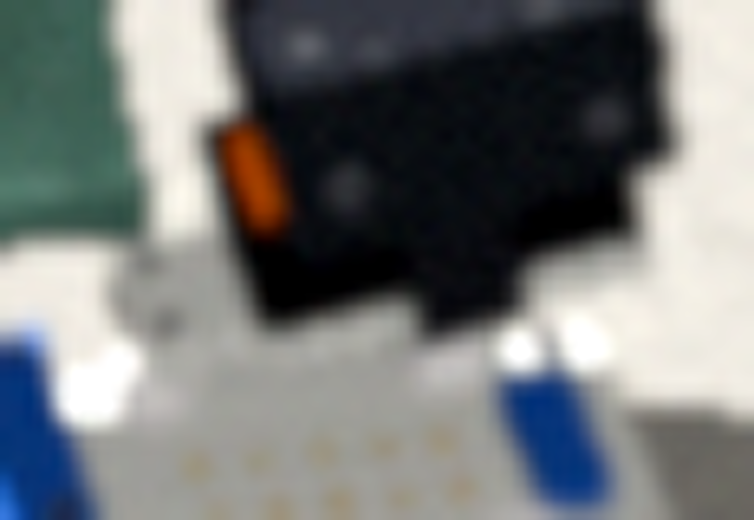

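```bash
python3 - <<'E'
from ov import *
C=pickle.load(open("C.pkl","rb"))
overlay(C["side"],"pics/na.png",255,195,330,232,10,[.5012,.0774,.2082],mod=False)
overlay(C["side"],"pics/nb.png",255,195,330,232,10,[.5043,.0801,.1947],mod=False)
overlay(C["top"],"pics/nc.png",222,170,278,245,8,[.5012,.0774,.2082],mod=False)
a,b=[cv2.imread(f"pics/{x}.png") for x in("na","nb")];cv2.imwrite("pics/nab.png",np.vstack([a,b])[:,:])
E
```

```text
(no output)
```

View pics/na.png

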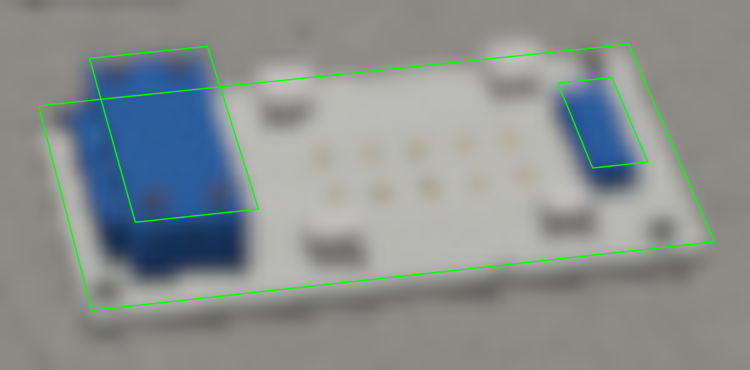

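View pics/nb.png

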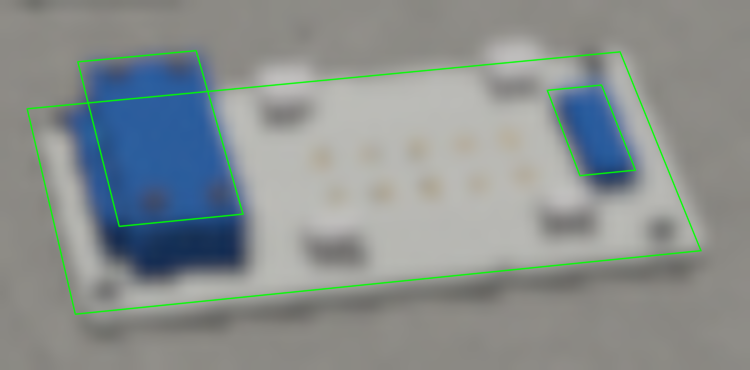

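View pics/nc.png

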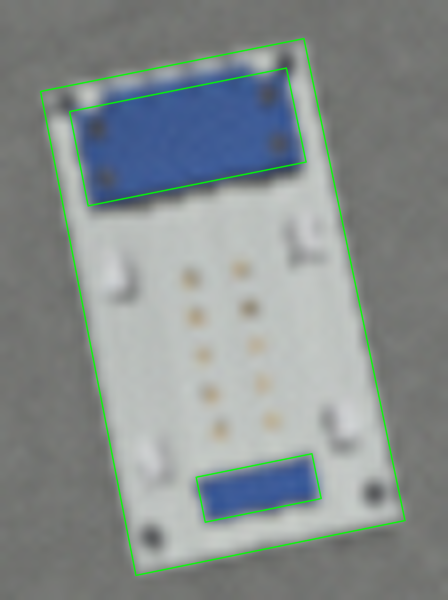

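```bash
sed -i 's/NEST0=np.array(\[.*\]); TCPM/NEST0=np.array([.5022,.0785,.205]); TCPM/' h.py; python3 -c "
from h import *
st();p,Rr=nosepose(42,15,.2);print(row(p,Rr))"
```

```text
clk 5.48 nose [38.65  1.17 40.52] tail [-55.46   0.71  59.48] yaw-nest 0.0050 pitch 0.1988 roll 0.0105 F(nest) [ 0.16  0.03 -2.05] M [ 0.1  -0.31  0.01] open 45.95
[-0.009, -0.001, 0.005, 0.833, 0.104, 2.428]
```

Call:
carry_out:
  commands:
    - [[-0.008,0,0.005,0.4,0.1,0.8,4.0],[-0.008,0,0.005,0.8,0.1,1.6,4.0],[-0.008,0,0.005,0.83,0.1,2.2,4.0],[-0.008,0,0.005,0.83,0.1,2.4,4.0],[-0.008,0,0.005,0.83,0.1,2.4,4.0],[-0.008,0,0.005,0.83,0.1,2.4,4.0]]

```text
clock: 5.98
tool_pos: [0.4881, 0.0737, 0.0463]
eef_rot: [0.99, 0.1, -0.1, 0.01]
contact_force: [-0.3, -0.2, -2.1]
opening: 0.521
```

```bash
python3 - <<'E'
from ov import *
st();C=cams();pickle.dump(C,open("C3.pkl","wb"));c=dict(C["side"])
st()
p,Rr=nosepose(42,4,.2);print(row(p,Rr))
x=c["pixels"].astype(float);c["pixels"]=np.clip((x-10)*1.7,0,255).astype(np.uint8)
overlay(c,"pics/o3.png",255,175,335,232,10,NEST0);overlay(c,"pics/o3n.png",255,175,335,232,10,None,mod=False)
E
```

```text
clk 5.98 nose [41.17 -2.03 14.82] tail [-52.91  -1.74  33.95] yaw-nest -0.0031 pitch 0.2005 roll 0.0002 F(nest) [-0.29 -0.1  -2.12] M [ 0.04 -0.29 -0.02] open 45.9
clk 6.08 nose [41.58 -2.12 15.28] tail [-52.51  -1.81  34.31] yaw-nest -0.0033 pitch 0.1995 roll 0.0002 F(nest) [-0.27 -0.1  -2.29] M [ 0.05 -0.25 -0.03] open 45.69
[-0.001, -0.0, -0.003, 0.265, -0.194, 1.095]
```

View pics/o3.png

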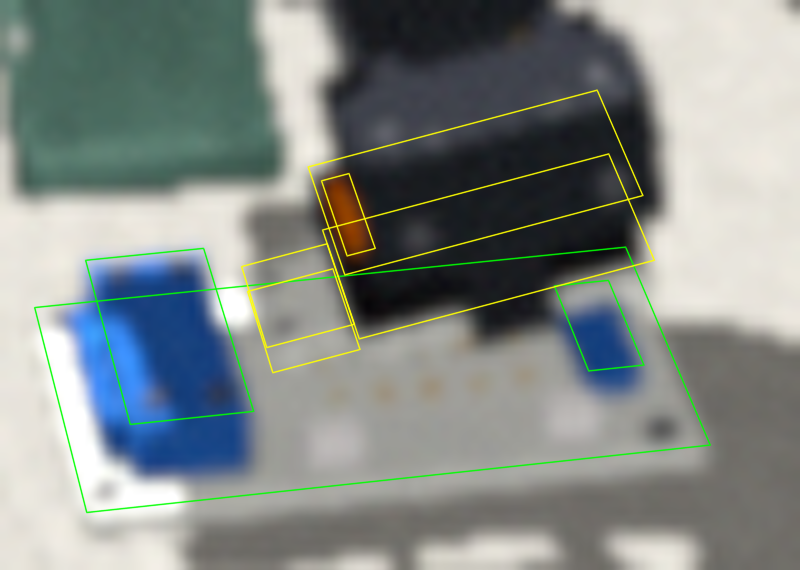

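View pics/o3n.png

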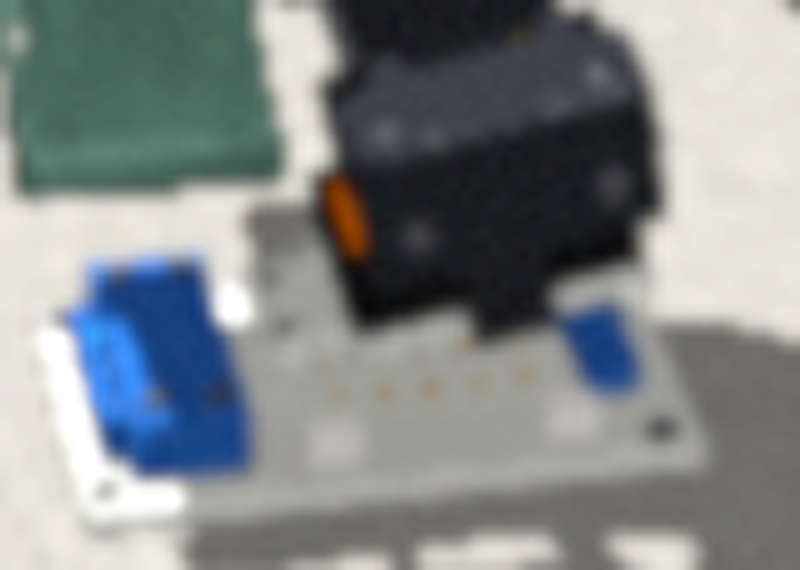

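Call:
carry_out:
  commands:
    - [[0,0,-0.003,0.1,-0.2,0.2,4.0],[0,0,-0.003,0.2,-0.2,0.4,4.0],[0,0,-0.003,0.2,-0.2,0.6,4.0],[0,0,-0.003,0.2,-0.2,0.7,4.0],[0,0,-0.003,0.2,-0.2,0.7,4.0],[0,0,-0.003,0.2,-0.2,0.7,4.0]]

```text
clock: 6.58
tool_pos: [0.4885, 0.0758, 0.0393]
eef_rot: [0.99, 0.102, -0.099, 0.01]
contact_force: [1.3, -0.5, -1.5]
opening: 0.521
```

```bash
python3 - <<'E'
from ov import *
st()
p,Rr=nosepose(42,3,.2);print(row(p,Rr))
E
```

```text
clk 6.58 nose [41.97  0.1   7.8 ] tail [-52.12   0.11  26.87] yaw-nest -0.0001 pitch 0.2000 roll 0.0008 F(nest) [ 1.16 -0.8  -1.53] M [ 0.06 -0.28  0.  ] open 45.91
[-0.001, -0.0, -0.0, 0.098, 0.01, 0.469]
```

Call:
carry_out:
  commands:
    - [[0,0,0,0.05,0,0.15,4.0],[0,0,0,0.1,0,0.3,4.0],[0,0,0,0.1,0,0.4,4.0],[0,0,0,0.1,0,0.4,4.0],[0,0,0,0.1,0,0.4,4.0]]

```text
clock: 7.0
tool_pos: [0.4887, 0.0759, 0.0351]
eef_rot: [0.99, 0.102, -0.099, 0.01]
contact_force: [0.8, -0.4, -2.4]
opening: 0.519
```

```bash
python3 - <<'E'
from ov import *
st();C=cams();c=dict(C["side"])
st()
p,Rr=nosepose(52,2,.2);print(row(p,Rr))
x=c["pixels"].astype(float);c["pixels"]=np.clip((x-10)*1.7,0,255).astype(np.uint8)
overlay(c,"pics/o4.png",255,175,335,232,10,NEST0);overlay(c,"pics/o4n.png",255,175,335,232,10,None,mod=False)
E
```

```text
clk 7.00 nose [42.2   0.17  3.66] tail [-51.89   0.18  22.73] yaw-nest -0.0000 pitch 0.1999 roll 0.0009 F(nest) [ 0.71 -0.52 -2.35] M [ 0.07 -0.3  -0.  ] open 45.75
clk 7.10 nose [42.31  0.19  3.77] tail [-51.79   0.19  22.81] yaw-nest 0.0000 pitch 0.1997 roll 0.0009 F(nest) [ 0.47 -0.06 -2.1 ] M [-0.02 -0.26  0.01] open 45.83
[-0.001, -0.0, 0.0, 0.986, 0.017, -0.021]
```

View pics/o4n.png

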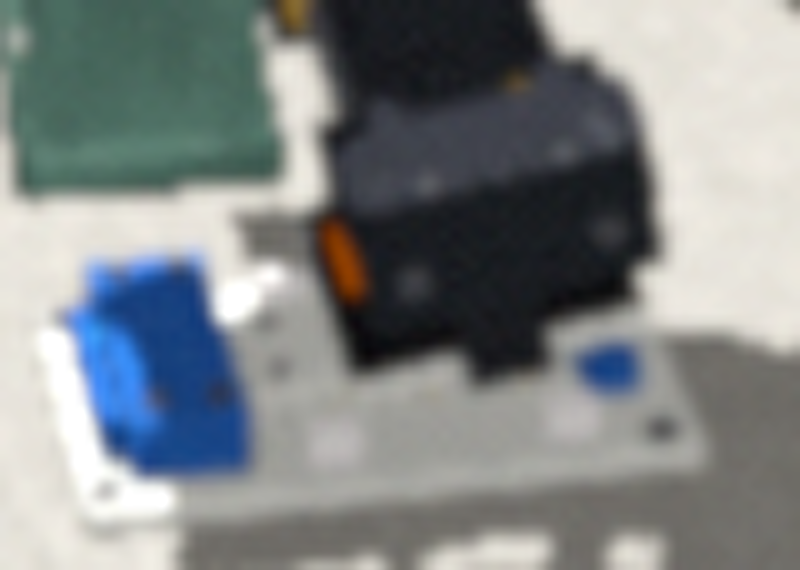

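Call:
carry_out:
  commands:
    - [[0,0,0,0.2,0,0,4.0],[0,0,0,0.4,0,0,4.0],[0,0,0,0.6,0,0,4.0],[0,0,0,0.8,0,0,4.0],[0,0,0,0.98,0,-0.02,4.0],[0,0,0,0.98,0,-0.02,4.0],[0,0,0,0.98,0,-0.02,4.0]]

```text
clock: 7.68
tool_pos: [0.4983, 0.0778, 0.0334]
eef_rot: [0.99, 0.102, -0.099, 0.01]
contact_force: [-0.0, 0.4, -2.3]
opening: 0.517
```

```bash
python3 - <<'E'
from ov import *
st();C=cams();c=dict(C["side"])
st()
p,Rr=nosepose(56,1.5,.2);print(row(p,Rr))
x=c["pixels"].astype(float);c["pixels"]=np.clip((x-10)*1.7,0,255).astype(np.uint8)
overlay(c,"pics/o5n.png",255,175,335,232,10,None,mod=False)
E
```

```text
clk 7.68 nose [51.96  0.15  1.94] tail [-42.13   0.16  20.99] yaw-nest -0.0000 pitch 0.1997 roll 0.0009 F(nest) [ 0.05  0.37 -2.29] M [ 0.03 -0.2   0.01] open 45.57
clk 7.78 nose [51.93  0.18  1.99] tail [-42.16   0.18  21.03] yaw-nest -0.0000 pitch 0.1996 roll 0.0009 F(nest) [-0.18 -0.1  -3.61] M [ 0.07 -0.29 -0.02] open 45.75
[-0.001, -0.0, -0.0, 0.409, 0.017, -0.035]
```

View pics/o5n.png

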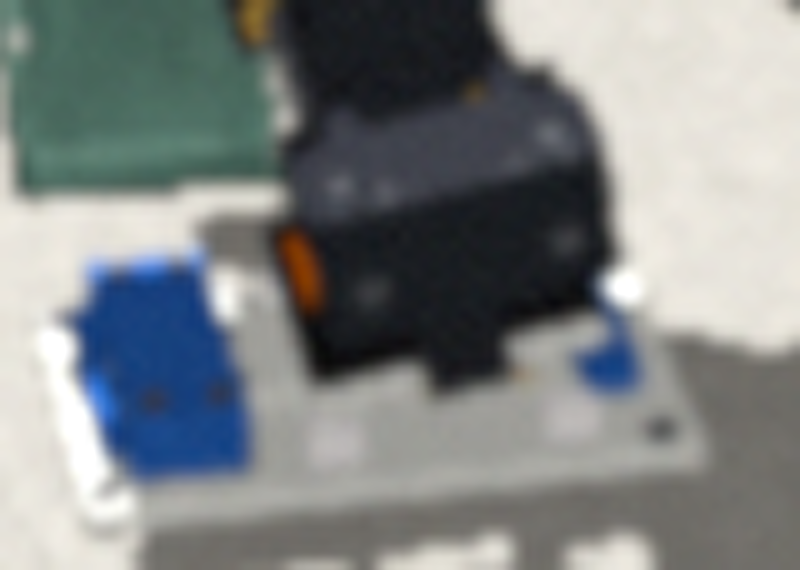

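Call:
carry_out:
  commands:
    - [[0,0,0,0.1,0.01,-0.01,4.0],[0,0,0,0.15,0.01,-0.01,4.0],[0,0,0,0.2,0.01,-0.02,4.0],[0,0,0,0.2,0.01,-0.02,4.0]]

```text
clock: 8.12
tool_pos: [0.4993, 0.078, 0.0333]
eef_rot: [0.99, 0.102, -0.1, 0.01]
contact_force: [-3.3, -0.1, -0.5]
opening: 0.522
```

```bash
python3 -c "
from h import *
st()"
```

```text
clk 8.12 nose [53.    0.12  1.7 ] tail [-41.06   0.1   20.92] yaw-nest 0.0002 pitch 0.2016 roll 0.0009 F(nest) [-3.24  0.6  -0.51] M [0.02 0.36 0.01] open 45.99
```

Call:
carry_out:
  commands:
    - [[0,0,0,0.1,0,-0.02,4.0],[0,0,0,0.1,0,-0.02,4.0],[0,0,0,0.1,0,-0.02,4.0]]

```text
clock: 8.37
tool_pos: [0.5006, 0.0782, 0.0332]
eef_rot: [0.99, 0.102, -0.1, 0.01]
contact_force: [-3.6, -1.1, -0.1]
opening: 0.515
```

```bash
python3 -c "
from h import *
st()"
```

```text
clk 8.37 nose [54.26  0.09  1.7 ] tail [-39.8    0.09  20.87] yaw-nest 0.0001 pitch 0.2011 roll 0.0009 F(nest) [-3.78 -0.36 -0.06] M [0.01 0.55 0.05] open 45.36
```

Call:
carry_out:
  commands:
    - [[0,0,0,0.1,0,-0.02,4.0],[0,0,0,0.1,0,-0.02,4.0],[0,0,0,0.1,0,-0.02,4.0]]

```text
clock: 8.62
tool_pos: [0.5017, 0.0785, 0.0332]
eef_rot: [0.99, 0.102, -0.1, 0.01]
contact_force: [-4.2, -1.1, -0.8]
opening: 0.518
```

```bash
python3 -c "
from h import *
st()"
```

```text
clk 8.62 nose [55.45  0.11  1.71] tail [-38.62   0.1   20.86] yaw-nest 0.0000 pitch 0.2008 roll 0.0009 F(nest) [-4.36 -0.23 -0.76] M [-0.03  0.68  0.  ] open 45.62
```

```bash
sed -i 's/NEST0=np.array(\[.*\]); TCPM/NEST0=np.array([.5010,.0781,.205]); TCPM/' h.py; python3 -c "
from h import *
st();p,Rr=nosepose(59.2,1.2,.2);print(row(p,Rr))"
```

```text
clk 8.62 nose [56.71  0.26  1.71] tail [-37.37   0.25  20.86] yaw-nest 0.0000 pitch 0.2008 roll 0.0009 F(nest) [-4.36 -0.23 -0.76] M [-0.03  0.68  0.  ] open 45.62
[-0.001, 0.001, 0.0, 0.254, 0.024, 0.005]
```

Call:
carry_out:
  commands:
    - [[0,0,0,0.1,0.01,0,4.0],[0,0,0,0.18,0.02,0,4.0],[0,0,0,0.25,0.02,0,4.0],[0,0,0,0.25,0.02,0,4.0],[0,0,0,0.25,0.02,0,4.0]]

```text
clock: 9.03
tool_pos: [0.5038, 0.0788, 0.0328]
eef_rot: [0.99, 0.102, -0.1, 0.01]
contact_force: [-6.2, -0.3, 1.0]
opening: 0.522
```

```bash
python3 -c "
from h import *
st();p,Rr=nosepose(59.7,0.8,.1,.2);print(row(p,Rr))
p,Rr=nosepose(59.4,1,.15,.2);print(row(p,Rr))"
```

```text
clk 9.03 nose [58.79  0.19  1.23] tail [-35.27   0.16  20.45] yaw-nest 0.0003 pitch 0.2016 roll 0.0010 F(nest) [-6.13  0.94  0.97] M [ 0.04  0.88 -0.02] open 46.01
[-0.001, 0.102, 0.0, 0.008, -0.003, 0.634]
[-0.001, 0.052, 0.0, 0.011, -0.004, 0.319]
```

Call:
carry_out:
  commands:
    - [[0,0,0,0,0,0,4.0],[0,0.013,0,0,0,0.08,4.0],[0,0.026,0,0,0,0.16,4.0],[0,0.039,0,0.01,0,0.24,4.0],[0,0.052,0,0.01,0,0.31,4.0],[0,0.052,0,0.01,0,0.31,4.0]]
  force: 35

```text
clock: 9.53
tool_pos: [0.5027, 0.0786, 0.0298]
eef_rot: [0.992, 0.102, -0.075, 0.007]
contact_force: [-5.4, -0.0, 0.6]
opening: 0.521
```

```bash
python3 - <<'E'
from ov import *
st();C=cams();c=dict(C["side"])
x=c["pixels"].astype(float);c["pixels"]=np.clip((x-10)*1.7,0,255).astype(np.uint8)
overlay(c,"pics/o6.png",255,175,335,232,10,NEST0);overlay(c,"pics/o6n.png",255,175,335,232,10,None,mod=False)
st();p,Rr=nosepose(59.7,1,.1,.2);print(row(p,Rr))
E
```

```text
clk 9.53 nose [58.79  0.16  1.11] tail [-36.13   0.13  15.44] yaw-nest 0.0003 pitch 0.1499 roll 0.0010 F(nest) [-5.29  1.07  0.63] M [0.04 0.91 0.11] open 45.9
clk 9.63 nose [59.28  0.17  1.15] tail [-35.64   0.14  15.46] yaw-nest 0.0004 pitch 0.1496 roll 0.0009 F(nest) [-5.83  0.13  1.02] M [0.04 0.97 0.08] open 45.71
[-0.001, 0.05, 0.0, -0.008, -0.006, 0.305]
```

View pics/o6.png

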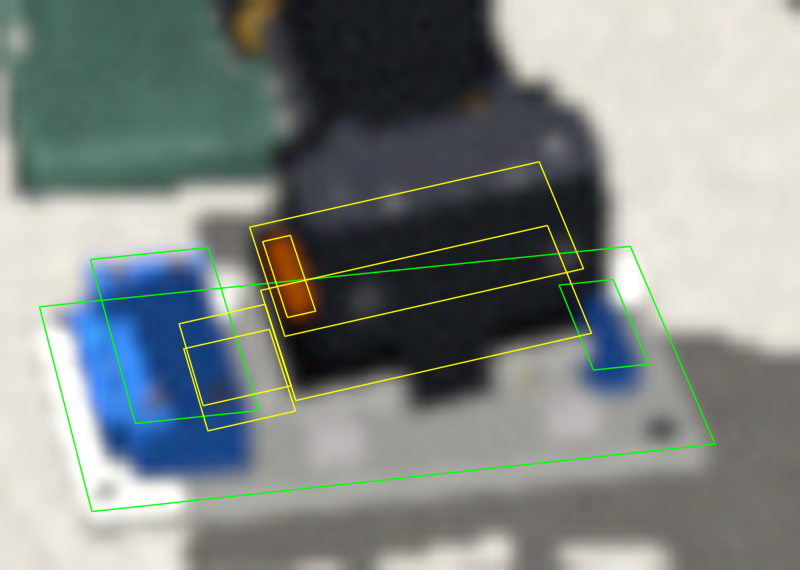

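View pics/o6n.png

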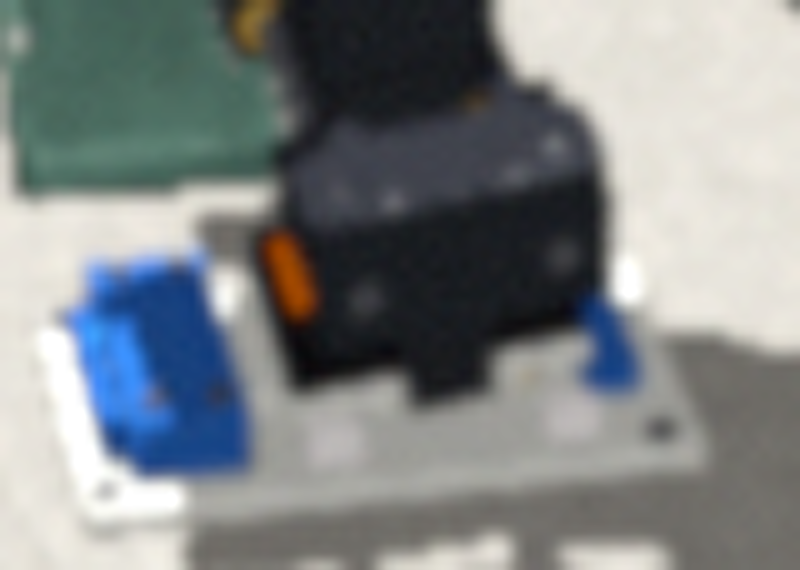

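Call:
carry_out:
  commands:
    - [[0,0.013,0,0.01,0,0.08,4.0],[0,0.026,0,0.02,0,0.16,4.0],[0,0.039,0,0.03,0,0.24,4.0],[0,0.05,0,0.03,0,0.31,4.0],[0,0.05,0,0.03,0,0.31,4.0],[0,0.05,0,0.03,0,0.31,4.0]]

```text
clock: 10.13
tool_pos: [0.5028, 0.0786, 0.0266]
eef_rot: [0.993, 0.102, -0.05, 0.005]
contact_force: [-6.1, -0.1, 1.4]
opening: 0.518
```

```bash
python3 - <<'E'
from h import *
st();p,Rr=nosepose(60.2,.8,.06,.0);print(row(p,Rr))
E
```

```text
clk 10.13 nose [59.9   0.14  0.85] tail [-35.62   0.12  10.42] yaw-nest 0.0003 pitch 0.0999 roll 0.0009 F(nest) [-6.01  1.2   1.43] M [-0.04  1.03  0.1 ] open 45.66
[-0.001, 0.04, 0.0, -0.013, 0.012, 0.24]
```

Call:
carry_out:
  commands:
    - [[0,0.01,0,0.01,0,0.06,4.0],[0,0.02,0,0.02,0,0.12,4.0],[0,0.03,0,0.02,0.01,0.18,4.0],[0,0.04,0,0.02,0.01,0.24,4.0],[0,0.04,0,0.02,0.01,0.24,4.0]]

```text
clock: 10.55
tool_pos: [0.5023, 0.0785, 0.0241]
eef_rot: [0.994, 0.103, -0.03, 0.003]
contact_force: [-6.2, -0.1, 0.7]
opening: 0.52
```

```bash
python3 - <<'E'
from ov import *
st();p,Rr=nosepose(60.4,.5,.02,.0);print(row(p,Rr))
C=cams();c=dict(C["side"])
x=c["pixels"].astype(float);c["pixels"]=np.clip((x-10)*1.7,0,255).astype(np.uint8)
overlay(c,"pics/o7n.png",255,175,335,232,10,None,mod=False)
E
```

```text
clk 10.55 nose [60.06  0.12  0.63] tail [-35.76   0.07   6.43] yaw-nest 0.0005 pitch 0.0604 roll 0.0009 F(nest) [-6.13  1.16  0.69] M [0.04 1.05 0.05] open 45.83
[-0.001, 0.04, 0.0, -0.009, 0.008, 0.252]
```

View pics/o7n.png

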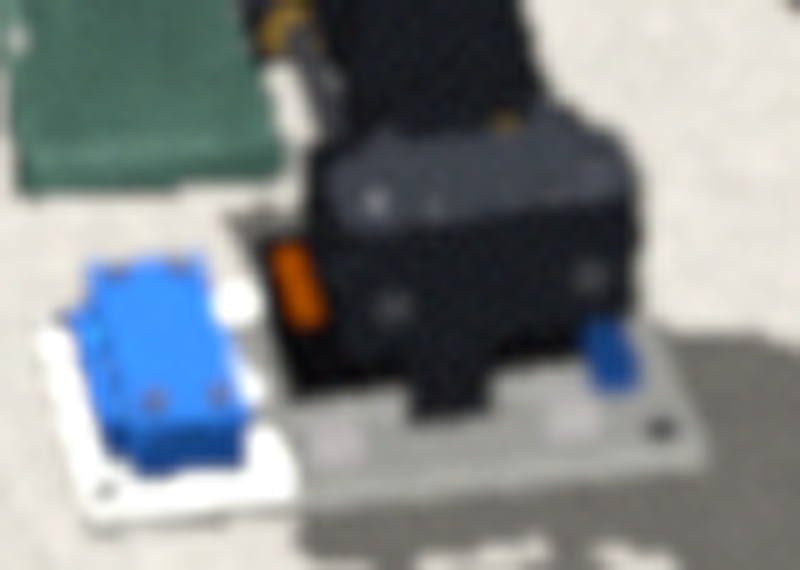

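Call:
carry_out:
  commands:
    - [[0,0.01,0,0.01,0,0.06,4.0],[0,0.02,0,0.01,0,0.12,4.0],[0,0.03,0,0.01,0.01,0.18,4.0],[0,0.04,0,0.01,0.01,0.24,4.0],[0,0.04,0,0.01,0.01,0.24,4.0]]

```text
clock: 11.07
tool_pos: [0.5023, 0.0784, 0.0217]
eef_rot: [0.995, 0.103, -0.01, 0.001]
contact_force: [-6.1, 0.7, 1.4]
opening: 0.52
```

```bash
python3 - <<'E'
from ov import *
st();p,Rr=nosepose(60.2,.2,.0,.0);print(row(p,Rr))
E
```

```text
clk 11.07 nose [60.53  0.07  0.54] tail [-3.545e+01  1.000e-02  2.520e+00] yaw-nest 0.0007 pitch 0.0205 roll 0.0009 F(nest) [-5.79  1.94  1.36] M [0.02 1.16 0.11] open 45.8
[-0.001, 0.021, 0.001, -0.055, 0.002, 0.158]
```

Now lay it flat.

Call:
carry_out:
  commands:
    - [[0,0.007,0,0,0,0.05,4.0],[0,0.014,0,-0.01,0,0.1,4.0],[0,0.021,0,-0.02,0,0.14,4.0],[0,0.021,0,-0.02,0,0.16,4.0],[0,0.021,0,-0.02,0,0.16,4.0]]

```text
clock: 11.48
tool_pos: [0.5024, 0.0783, 0.02]
eef_rot: [0.995, 0.103, 0.0, -0.0]
contact_force: [-6.1, -0.3, 0.0]
opening: 0.521
```

```bash
python3 - <<'E'
from ov import *
st();p,Rr=nosepose(59.2,.1,.0,.0);print(row(p,Rr))
C=cams();c=dict(C["side"])
x=c["pixels"].astype(float);c["pixels"]=np.clip((x-10)*1.7,0,255).astype(np.uint8)
overlay(c,"pics/o8n.png",255,175,335,232,10,None,mod=False)
E
```

```text
clk 11.48 nose [6.089e+01 1.000e-02 1.800e-01] tail [-35.11  -0.05   0.13] yaw-nest 0.0006 pitch -0.0006 roll 0.0009 F(nest) [-6.    0.97  0.  ] M [-0.05  1.17  0.13] open 45.88
[-0.001, -0.001, 0.001, -0.169, -0.004, 0.005]
```

View pics/o8n.png

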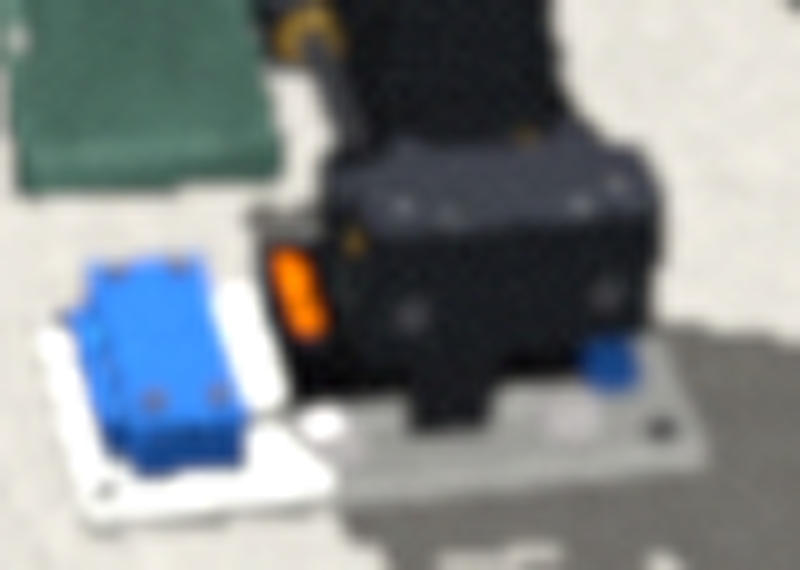

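Call:
carry_out:
  commands:
    - [[0,0,0,-0.06,0,0,4.0],[0,0,0,-0.12,0,0.01,4.0],[0,0,0,-0.17,0,0.01,4.0],[0,0,0,-0.17,0,0.01,4.0]]

```text
clock: 11.92
tool_pos: [0.5012, 0.0781, 0.02]
eef_rot: [0.995, 0.103, 0.001, -0.001]
contact_force: [-5.1, -1.3, -0.0]
opening: 0.514
```

```bash
python3 - <<'E'
from ov import *
st()
E
```

```text
clk 11.92 nose [5.975e+01 1.000e-02 2.400e-01] tail [-3.625e+01 -3.000e-02  8.000e-02] yaw-nest 0.0004 pitch -0.0016 roll 0.0009 F(nest) [-5.2  -0.2  -0.02] M [-0.01  1.1   0.11] open 45.32
```

Call:
carry_out:
  commands:
    - [[0,0,0,-0.06,0,0,4.0],[0,0,0,-0.1,0,0,4.0],[0,0,0,-0.1,0,0,4.0],[0,0,0,-0.1,0,0,4.0]]

```text
clock: 12.25
tool_pos: [0.5006, 0.078, 0.02]
eef_rot: [0.995, 0.103, 0.001, -0.001]
contact_force: [-5.0, -0.6, -0.2]
opening: 0.519
```

```bash
python3 - <<'E'
from ov import *
st()
E
```

```text
clk 12.25 nose [ 5.907e+01 -2.000e-02  2.500e-01] tail [-36.93  -0.05   0.04] yaw-nest 0.0004 pitch -0.0021 roll 0.0009 F(nest) [-5.04  0.47 -0.17] M [-0.01  0.97  0.11] open 45.71
```

Call:
carry_out:
  commands:
    - [[0,-0.002,0,-0.04,0,0,4.0],[0,-0.002,0,-0.08,0,0,4.0],[0,-0.002,0,-0.08,0,0,4.0],[0,-0.002,0,-0.08,0,0,4.0]]

```text
clock: 12.58
tool_pos: [0.5005, 0.0779, 0.0201]
eef_rot: [0.995, 0.102, 0.001, -0.001]
contact_force: [-4.2, -0.3, -1.4]
opening: 0.517
```

```bash
python3 - <<'E'
from ov import *
st()
E
```

```text
clk 12.58 nose [ 5.897e+01 -2.000e-02  2.500e-01] tail [-3.703e+01 -3.000e-02  9.000e-02] yaw-nest 0.0001 pitch -0.0016 roll 0.0010 F(nest) [-4.21  0.6  -1.37] M [0.1  0.83 0.11] open 45.53
```

Call:
carry_out:
  commands:
    - [[0,0,0,-0.1,0,0,4.0],[0,0,0,-0.2,0,0,4.0],[0,0,0,-0.2,0,0,4.0]]
  force: 15

```text
clock: 12.83
tool_pos: [0.5003, 0.0779, 0.0201]
eef_rot: [0.995, 0.102, 0.003, -0.001]
contact_force: [0.9, 0.6, -6.5]
opening: 0.52
```

```bash
python3 - <<'E'
from ov import *
st()
E
```

```text
clk 12.83 nose [ 5.888e+01 -5.000e-02  5.300e-01] tail [-37.12  -0.05   0.  ] yaw-nest 0.0000 pitch -0.0055 roll 0.0011 F(nest) [ 1.04  0.38 -6.52] M [ 0.16 -0.13  0.1 ] open 45.84
```

Call:
carry_out:
  commands:
    - [[0,0,0,0.04,0,0,4.4],[0,0,0,0.04,0,0,4.6],[0,0,0,0.04,0,0,4.8],[0,0,0,0.04,0,0,5.0],[0,0,0,0.04,0,0,5.4],[0,0,0,0.04,0,0,5.8],[0,0,0,0.04,0,0,6.0],[0,0,0,0.04,0,0,6.0]]
  force: 5

```text
clock: 13.5
tool_pos: [0.4988, 0.0774, 0.0202]
eef_rot: [0.995, 0.102, 0.001, -0.0]
contact_force: [0.1, -0.5, -0.0]
opening: 0.681
```

```bash
python3 - <<'E'
from ov import *
st();C=cams();c=dict(C["side"])
x=c["pixels"].astype(float);c["pixels"]=np.clip((x-10)*1.7,0,255).astype(np.uint8)
overlay(c,"pics/o9n.png",255,175,335,232,10,None,mod=False)
E
```

```text
clk 13.50 nose [57.17 -0.28  0.37] tail [-38.83  -0.26   0.23] yaw-nest -0.0003 pitch -0.0014 roll 0.0007 F(nest) [ 0.04 -0.48 -0.04] M [ 0.05 -0.01 -0.04] open 60.02
```

View pics/o9n.png

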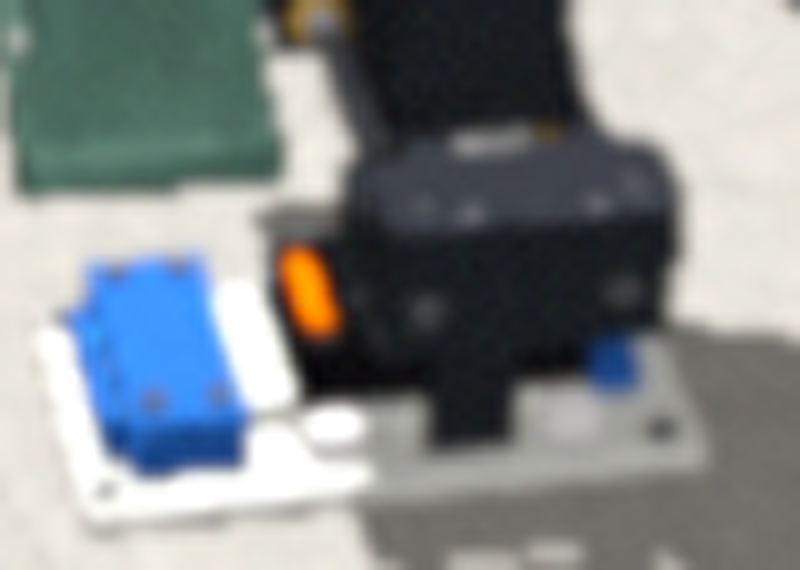

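Call:
carry_out:
  commands:
    - [[0,0,0,0,0,-0.5,6.2],[0,0,0,0,0,-1.5,6.2],[0,0,0,0,0,-3,6.2],[0,0,0,0,0,-6,6.2],[0,0,0,0,0,-10,6.2],[0,0,0,0,0,-14,6.2],[0,0,0,-4,10,-17,6.2],[0,0,0,-6,20,-17,6.2],[0,0,0,-6,25,-17,6.2],[0,0,0,-6,30,-17,6.2]]

```text
clock: 14.43
tool_pos: [0.4911, -0.0882, 0.1832]
eef_rot: [0.995, 0.103, 0.001, -0.0]
contact_force: [1.3, 0.2, 0.7]
opening: 0.701
```

Call:
carry_out:
  commands:
    - [[0,0,0,-2,4,0,6.2],[0,0,0,-4,8,0,6.2],[0,0,0,-4,12,0,6.2],[0,0,0,-4,12,0,6.2]]

```text
clock: 14.77
tool_pos: [0.4756, -0.2224, 0.1825]
eef_rot: [0.995, 0.096, 0.001, 0.003]
contact_force: [0.5, -0.3, -0.2]
opening: 0.708
```

```bash
python3 - <<'E'
from ov import *
C=cams();pickle.dump(C,open("C9.pkl","wb"));c=C["side"];print(c["xyz"])
T=lambda p:(lambda P:pose(p,np.array(P)+[0,0,8]))
tf=T(NEST0)
overlay(C["side"],"pics/f_s.png",255,175,335,232,10,None,mod=False);overlay(C["top"],"pics/f_t.png",215,165,285,245,7,None,mod=False);overlay(C["top"],"pics/f_to.png",215,165,285,245,7,NEST0,tf=tf)
cv2.imwrite("pics/f_all.png",C["top"]["pixels"][:,:,::-1])
st()
E
```

```text
[0.53342076 1.05680301 0.74670055]
clk 14.87 nose [ -23.95 -282.23  162.27] tail [-119.95 -281.7   162.08] yaw-nest -0.0055 pitch -0.0020 roll -0.0007 F(nest) [ 0.59  0.39 -0.48] M [0.02 0.   0.  ] open 61.95
```

View pics/f_s.png

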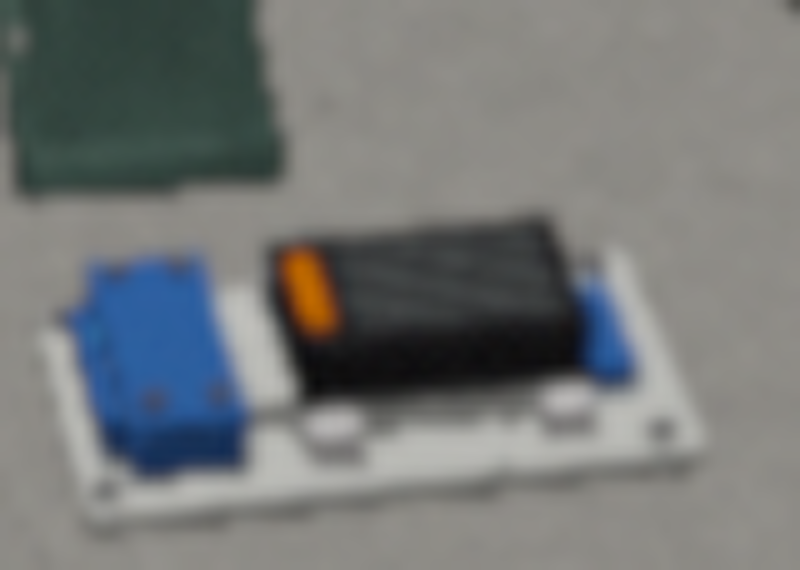

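View pics/f_t.png

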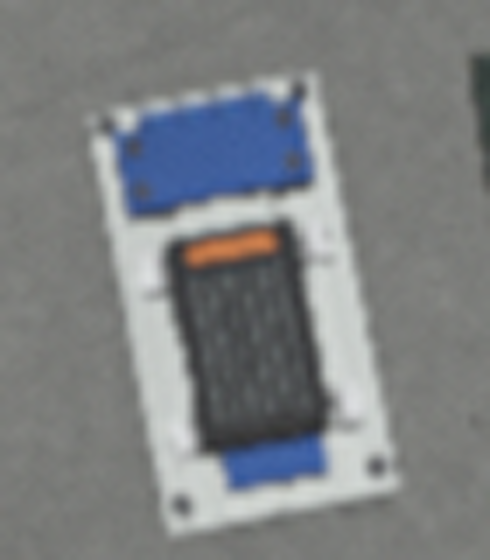

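View pics/f_to.png

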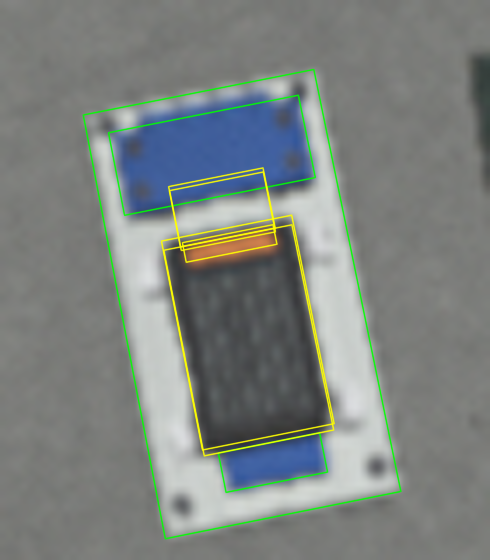

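View pics/f_all.png

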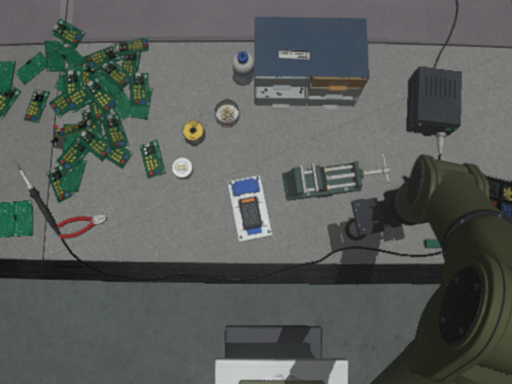

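```bash
python3 - <<'E'
from ov import *
C=pickle.load(open("C9.pkl","rb"))
M8=[[[a,b,z+8] for a,b,z in P] for P in MOD[3:]]
for n in("top","side"):
    p0,f0=fitdense(C[n],M8,pose,[.501,.0781,.205],pad=3)
    pn,_=fitdense(pickle.load(open("C.pkl","rb"))[n],NEST,pose,[.501,.0781,.205])
    print(n,p0.round(4),pn.round(4),"rel mm",(R.from_euler("z",pn[2]).inv().apply([*(p0-pn)[:2],0])*1000).round(2),(p0-pn)[2])
E
```

```text
top [0.4992 0.0779 0.1975] [0.5012 0.0774 0.2079] rel mm [-1.85  0.89  0.  ] -0.010393279258807342
side [0.5002 0.0771 0.2185] [0.5041 0.0802 0.1913] rel mm [-4.38 -2.34  0.  ] 0.027171188475662578
```

```bash
python3 - <<'E'
from ov import *
C=pickle.load(open("C9.pkl","rb"))
n=np.array([.5022,.0790,.203])
overlay(C["side"],"pics/f_so.png",260,188,330,230,11,n,tf=lambda P:pose(n,np.array(P)+[0,0,8]))
E
```

```text
(no output)
```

View pics/f_so.png

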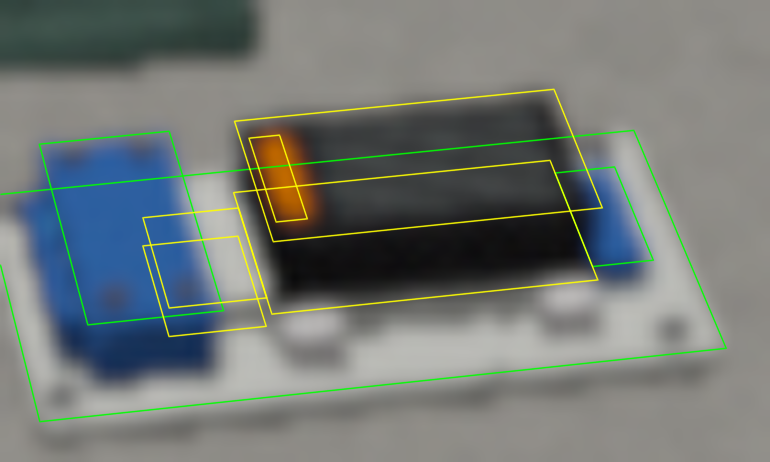

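```bash
python3 -c "
from plant import r
print(r.finish_job())"
```

```text
the job is handed in; nothing more can be done
None
```

The power module is loaded in the nest, released, and the job was handed in at about 15 s with the gripper well clear. It went in nose down at 0.2 rad under the lip and pushed the spring block in (about 6 N peak). The tail was then lowered behind the heel stop, and I eased the module back until it touched the heel before letting go.

**Last checks that agreed:**
- **Heel contact:** it came at -37.0 mm in the nest frame. That frame had been shifted about 1.2 mm in x to fit the spring forces, so this is not an independent reading.
- **Flatness:** just before release the measured underside was 0.1–0.5 mm above the plate, with a tilt of at most 0.006 rad.
- **After release:** forces were about zero.
- **Final pictures:** these show the module flat between the guides against the heel. The tape roll, flux jar and solder reel look unmoved, though the arm partly hides the tape.

**Checks that disagreed:**
- **Final position fits:** these scattered between the two cameras. Relative yaw was -0.01 rad (top) and +0.03 rad (side), and the offset was 2–5 mm. I put this down to fit noise, because the guides and the heel contact would not allow that much. Squareness therefore rests on the contact readings and the overlays.
- **Release:** a brief 6.5 N vertical pull showed as I backed off just before opening the fingers, and it was gone after release.

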